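Shut and lock the filter cover with its quarter-turn stud

ROBOT

A 6-joint arm with a two-finger parallel gripper is mounted at the origin on a cart in front of the work surface, level with it; the furniture and walls round the work are solid. World frame = base frame: x ahead of the robot, y to its left, z up, the work surface at z = 0. Lengths are in m, angles in rad, forces in N, time in s.
With the tool pointing down it reaches from about 0.4 to 0.825 m from the base axis. Payload 7 kg.
Tool frame: the origin (TCP) lies at the very end of the fingers, on their centre line; the grasp point (between the pads) lies 19 mm behind it; y points along the fingers, z is the direction in which the jaws open and shut, and the axes are right-handed (so a half turn about y gives the same grasp; the last joint's range is limited). The gripper opens to 88 mm and grips with 3 to 60 N. Pads are 19 mm wide; open, the fingers measure 130 mm over their backs; the gripper's body (78 mm by 193 mm) begins 47 mm behind the grasp point.
Start: joints at [-1.06, 0.359, 0.012, 0, -1.224, -0.288], TCP at [0.149, -0.658, 0.227] pointing down, gripper open.
Joint ranges: [-3.07, 3.07], [-1.43, 2.12], [-1.02, 1.25], [-3.03, 1.67], [-3.05, -0], [-3.03, 3.03]. Speed limits (rad/s): [2.39, 2.39, 3.01, 3.14, 3.14, 3.14].

INTERFACE

Orientations are given as [roll, pitch, yaw] about the fixed x, y, z axes, in that order (R = Rz(yaw) Ry(pitch) Rx(roll)).
In Python, from station import get_state, grab_frame, job_done, regions_of gives the robot as it stands.
- The arm moves only by the tool drive_tool, never from a script. Its argument "rows" is a list of rows, each a list of 3 entries, a list of its own where there are three numbers: the shift along the world's x, y, z as a fraction of full scale, then the turn about the world's z as a fraction of full scale, then the opening, from 0 (shut) to 1 (fully open). A call has 1 to 12 rows; each row is the pose to reach, as a shift and turn from the pose commanded when the call began; what a row does not reach only later rows make up. Full scale, the value 1, is 30 cm for a shift and 90 degrees for a turn. A row lasts 1/10 s, in which the tool goes at most 50 mm and 8.59 degrees, less where a joint would pass 70% of its speed; a pose out of reach is approached as far as the arm can. A call with a number of a shift or a turn outside -1 to 1 is refused whole. A call with a gripper value outside its range is refused whole. The fingers move at their own pace and stop on an object; "newtons" is the grip in N (left out, the last holds). Time passes only in rows, so rows that repeat a pose let the fingers close. It gives the time, the measured TCP pose, the force and the opening at its end, in the units of the state.
- get_state(): the state, without advancing time (a new reading comes with each control period).
- grab_frame(name): name is "side" or "top" or "wrist"; returns a dict with "img" (480x640x3 uint8, blue, green, red), "fx", "fy", "cx", "cy" (pixels), "k1" (the pictures are not rectified: a ray, as slopes to the right and down, at radius r is drawn at 1 + k1 r^2 times it, then the intrinsics apply), "T" (4x4, takes a point from camera to world coordinates); the wrist camera has in their place "hand_eye" (4x4, takes a point from camera to tool coordinates, whose origin is the TCP and whose axes are the tool frame's). Camera axes: x right, y down, z forward; pixel columns grow to the right and rows downward; lengths in m; the calibration is good to about 2 mm. A picture is of the moment at which its call begins: read the wrist's pose just before it. There is no depth.
- job_done(): hands the job in, once; it reports no verdict.
Trained networks look in a picture, given as the dict that the camera call returned (one of the last four; its "shot" number tells which), for a name from the list of things; names that differ only in an ending like _2 or _b are one class to them, and where a whole thing is asked for, a point or a joint stands for the part that bears it (a point fixed in the world has none). Each returns a list of dicts, best first, with "confidence" (0 to 1); they miss things now and then, are a little off and sometimes report something else, mostly with a low value. They report only what shows in the picture. A call takes as long as a camera call.
- regions_of(picture, thing): "pixels" (480x640 bool, what is visible of it) and "box" ([left, top, right, bottom] in pixels, round what is visible of it).
The state is a dict: "t": time; "q": joint angles; "qd": joint speeds; "joint_efforts": joint torques, N m; "eef_pos": TCP position; "ee_rot": TCP orientation; "force": force on the tool from outside, world axes, zero at the start; "moment": the same for the moment, N m; "width": finger opening in m.
Only numpy, scipy, OpenCV 4.12 (cv2) and the standard library are available. Lean on these libraries where they do the work, as an engineer would, in place of code of your own. Each camera call takes 0.05 s, during which the arm holds its last target. There are 200 camera calls.

TASK

Swing the grey cover of the green filter box shut. Then push the red sprung stud in just until it bottoms, without forcing it, turn it a quarter turn clockwise while holding it in, and let it go so that it stays locked; leave the things standing round it where they are.

Things in the scene. Friction and masses are not known exactly. Their poses are not given: they have to be found in the camera images.
- filter_unit: Low green filter box of a dust extractor, 160 (x) x 150 (y) x 66 mm, fixed to the bench. Origin: centre of its underside; +x runs from its front (robot side) to its hinge side, y along the hinge, z up. A brass hose barb sticks out at the +y side to 102 mm from the middle, 30 mm up. A steel clip inside takes the stud; over 25 N between stud and clip, from pressing or from twisting too early, damages it.
- cover (a joint): Angle of the grey cover (rad): 0 = shut flat on the box, positive = open (starts half open, 0.7 to 1.1). It hinges on the box's +x side and its free edge swings up. A friction hinge: it stays where it is left and needs about 2 N at the free edge. Only the stud locks it.
- cover_hinge (a point): Point on the hinge line, mid-width, at the cover's underside: box coordinates (50, 0, 66) mm. Its axes turn with the cover, y along the hinge. Shut, the cover reaches from here 127 mm towards the box's -x, is 140 mm wide and 6 mm thick; its outer face is then 72 mm above the bench.
- cover_press (a point): Bare spot on the cover's outer face, near the free edge, 46 mm to the +y side of the stud's axis and 105 mm from the hinge line: a good place to push the cover shut. z is the outward normal; moves with the cover.
- stud: Red-headed sprung stud on the cover's centre line, 95 mm from the hinge line. Origin on its axis, level with the cover's underside while the stud is out; slides in with it; z outward. Spring: 3 N, plus 0.5 N per mm. It cannot turn until it is 5 to 13 mm in (differs each time, hidden); 2.5 mm deeper it meets a hard bottom, felt as a sharp rise of force above the spring's 7 to 11 N.
- stud_disc (a point): Centre of the top of the stud's round red disc (38 mm across, 5 mm thick, its top 25 mm above the cover's outer face while the stud is out). The grip bar stands on it; fingertips resting on the disc either side of the bar can press the stud in.
- stud_grip (a point): Centre of the stud's red grip bar: 34 mm long, 12 mm thick, 24 mm tall, standing on the disc; this point is 12 mm above the disc's top. x runs along the bar and turns with the stud, z outward along the stud's axis.
- stud_key (a joint): Turn of the stud (rad): 0 = unlocked, bar along the box's x; positive = clockwise from above; end stop at 1.5. A weak spring (0.015 N m) turns it back. Pressed in and turned past about 1.3, it springs out 3 mm into a notch when let go and stays locked; turned less, it springs back.
- jar: clear jar with yellow screw lid, 67 mm across, 100 mm tall; bystander; origin at the centre of its underside, z up.
- bottle_white: white plastic bottle with white cap, 56 mm across, 130 mm tall; bystander; origin at the centre of its underside, z up.
- cast_part: red cast knob-shaped part, 55 mm across, 44 mm tall; bystander; origin at the centre of its underside, z up.

How it is judged:
On the way:
1. the cover is shut, with the stud still unlocked (value of joint cover below 0.03 rad and value of joint stud_key below 0.5 rad), for 0.1 s.
At the end, for the whole second after the job is handed in: The cover is shut (within 0.02 rad), the stud stands turned clockwise by more than 1.2 rad, held by its own notch, and is at rest (value of joint cover below 0.02 rad and value of joint stud_key above 1.2 rad and linear speed of stud below 0.01 m/s); the robot touches nothing.
It fails at once if stud and clip forced together with more than 25 N (contact force between stud and filter_unit above 25 N).
It fails at once if a bystander is moved more than 25 mm (distance of any of jar, bottle_white, cast_part from where it was at the start of the episode above 0.025 m).
It also fails if it takes over 61 s, if anything falls off the work surface, if the arm or the gripper's body presses on something with over 40 N, if the wrist force passes 120 N, or if a joint passes its speed limit or range.

## Working session

There is one attempt and no reset: what is moved stays moved. The work goes in short steps, Python scripts to look and compute and a tool call to move; the robot and the scene stay as the last step left them, time stands still between calls to the robot, and variables do not carry over. Pictures are saved under pics/ and viewed, about 8 in all and at most 12, crops included, and the job is handed in when it is done.

Besides the shell and the picture viewer there is one more tool, called after ">>>" by a JSON object that holds its "api" and its "payload", one argument or row to a line. drive_tool: Moves the arm, as the interface text tells. Its arguments: {"type":"object","properties":{"rows":{"type":"array"},"newtons":{"type":"number"}},"required":["rows"]}

```bash
ls; mkdir -p pics; cat > h.py <<'E'
import numpy as np, cv2
from station import *
def save(f,name,crop=None,s=1):
    im=f["img"]
    if crop: l,t,r,b=crop; im=im[t:b,l:r]
    cv2.imwrite("pics/"+name,cv2.resize(im,None,fx=s,fy=s))
def proj(f,P,T=None):
    T=f["T"] if T is None else T
    P=np.atleast_2d(P); p=(P-T[:3,3])@T[:3,:3]
    s=p[:,:2]/p[:,2:]; r2=(s**2).sum(1,keepdims=True); s=s*(1+f["k1"]*r2)
    return s*[f["fx"],f["fy"]]+[f["cx"],f["cy"]]
def ray(f,uv,T=None):
    T=f["T"] if T is None else T
    K=np.array([[f["fx"],0,f["cx"]],[0,f["fy"],f["cy"]],[0,0,1.]])
    d=(np.asarray(uv,float)-[f["cx"],f["cy"]])/[f["fx"],f["fy"]]; s=d.copy()
    for _ in range(20): s=d/(1+f["k1"]*(s@s))
    v=T[:3,:3]@np.array([s[0],s[1],1]); return T[:3,3],v/np.linalg.norm(v)
def atz(f,uv,z,T=None):
    o,v=ray(f,uv,T); return o+v*(z-o[2])/v[2]
E
cat > a.py <<'E'
from h import *
s=get_state(); print({k:np.round(v,3) for k,v in s.items()})
F={}
for n in("top","side"):
    f=grab_frame(n); F[n]=f; save(f,n+"0.png"); print(n,np.round(f["T"],3).tolist(),f["fx"],f["k1"])
    for th in("filter_unit","cover","stud","jar","bottle_white","cast_part"):
        for r in regions_of(f,th)[:2]:
            ys,xs=np.nonzero(r["pixels"]); print(th,round(r["confidence"],2),np.round(r["box"]),xs.mean().round(1),ys.mean().round(1),len(xs))
import pickle; pickle.dump(F,open("F.pkl","wb"))
E
python3 a.py
```

```text
pics
{'t': np.float64(0.0), 'q': array([-1.06 ,  0.359,  0.011, -0.   , -1.224, -0.288]), 'qd': array([ 0.001, -0.   , -0.   , -0.001, -0.   , -0.001]), 'joint_efforts': array([-2.0000e-03, -5.8272e+01,  2.9305e+01,  6.9970e+00,  7.0000e-03,
       -0.0000e+00]), 'eef_pos': array([ 0.149, -0.658,  0.226]), 'ee_rot': array([-1.569,  0.   ,  0.223]), 'force': array([ 1.059, -0.417, -0.25 ]), 'moment': array([ 0.055,  0.091, -0.001]), 'width': np.float64(0.088)}
top [[0.01, -0.994, 0.11, 0.358], [-1.0, -0.01, -0.0, -0.049], [0.002, -0.11, -0.994, 1.26], [0.0, 0.0, 0.0, 1.0]] 614.7762940015527 -0.02693820535279481
filter_unit 0.75 [198. 195. 289. 283.] 245.9 240.7 6513
cover 0.92 [201. 211. 283. 258.] 242.9 234.4 3137
stud 0.58 [232. 218. 250. 246.] 239.4 231.0 309
bottle_white 0.84 [444. 201. 482. 238.] 461.9 220.5 920
cast_part 0.73 [408. 266. 434. 291.] 422.5 277.4 533
side [[-0.979, -0.126, 0.163, 0.329], [-0.206, 0.616, -0.76, 0.721], [-0.005, -0.777, -0.629, 0.708], [0.0, 0.0, 0.0, 1.0]] 480.0629969359948 -0.04357905101825888
filter_unit 0.96 [246. 232. 352. 354.] 300.8 298.4 8154
cover 0.67 [262. 234. 331. 309.] 296.6 269.0 2092
stud 0.87 [284. 238. 321. 271.] 296.5 252.4 466
jar 0.6 [301. 184. 324. 233.] 311.2 206.8 1240
jar 0.35 [282. 242. 322. 270.] 294.6 250.6 343
bottle_white 0.95 [312. 144. 338. 195.] 323.8 169.3 792
cast_part 0.77 [351. 196. 375. 218.] 361.7 207.7 333
```

View pics/top0.png

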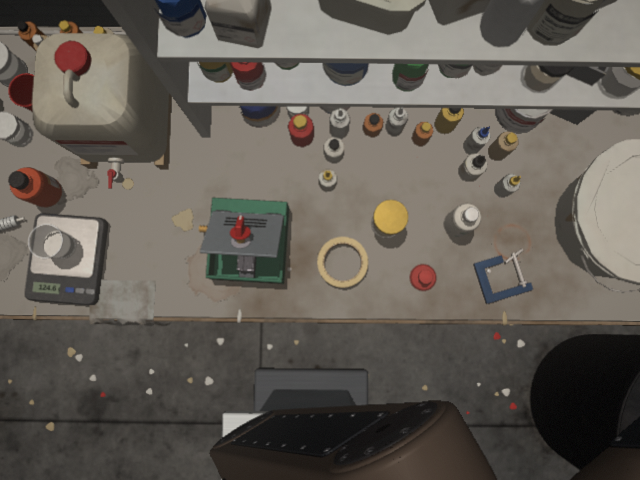

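View pics/side0.png

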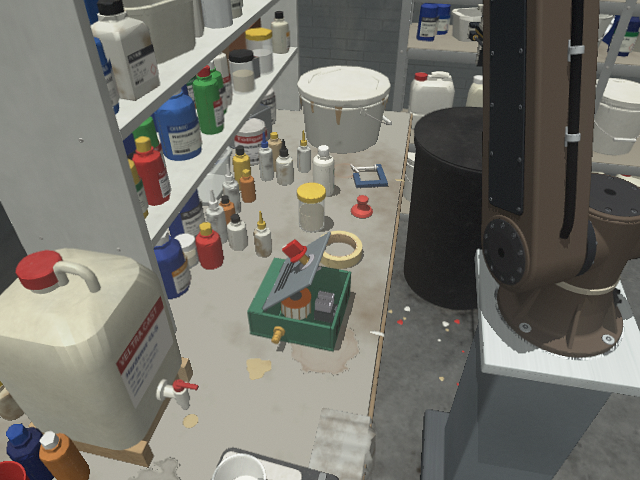

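```bash
cat > fit.py <<'E'
from h import *
import pickle
from scipy.optimize import minimize
def parts(x,y,yaw,th,key=0):
    c,s=np.cos(yaw),np.sin(yaw); R=np.array([[c,-s,0],[s,c,0],[0,0,1]])
    W=lambda P:np.array(P)@R.T+[x,y,0]
    B=[[a,b,z] for a in(-.08,.08) for b in(-.075,.075) for z in(0,.066)]
    ct,st=np.cos(th),np.sin(th)
    # cover coords: d from hinge, y, n outward normal
    C=lambda P:W([[.05-d*ct+n*st,yy,.066+d*st+n*ct] for d,yy,n in P])
    cov=C([(d,yy,n) for d in(0,.127) for yy in(-.07,.07) for n in(0,.006)])
    t=np.linspace(0,2*np.pi,24)
    disc=C([(.095+.019*np.cos(a),.019*np.sin(a),n) for a in t for n in(.026,.031)])
    bar=C([(.095+u,v,n) for u in(-.017,.017) for v in(-.006,.006) for n in(.031,.055)])
    return dict(box=W(B),barb=W([[0+.006*np.cos(a),yy,.03+.006*np.sin(a)] for a in t for yy in(.07,.102)]),cover=cov,disc=disc,bar=bar,C=C,W=W)
def mask(f,Ps):
    m=np.zeros((480*4,640*4),np.uint8)
    for P in Ps: cv2.fillConvexPoly(m,cv2.convexHull(((proj(f,P)+.5)*4-.5).astype(np.float32)).round().astype(int),255)
    return cv2.resize(m,(640,480),interpolation=cv2.INTER_AREA)/255.
if __name__=="__main__":
    F=pickle.load(open("F.pkl","rb")); F={n:grab_frame(n) for n in F}
    M={}
    for n,f in F.items():
        m=np.zeros((480,640),bool); d={}
        for th in("filter_unit","cover","stud"):
            d[th]=regions_of(f,th)[0]["pixels"]; m|=d[th]
        M[n]=(cv2.morphologyEx(m.astype(np.uint8),cv2.MORPH_CLOSE,np.ones((5,5))).astype(float),(d["cover"]|d["stud"]).astype(float))
    c0=atz(F["top"],(248,242),.066); print(c0)
    def cost(p):
        q=parts(p[0],p[1],p[2],p[3]); e=0
        for n,f in F.items():
            a=mask(f,[q["box"],q["cover"],q["disc"],q["bar"],q["barb"]]); b=mask(f,[q["cover"],q["disc"],q["bar"]])
            e+=abs(a-M[n][0]).sum()+abs(b-M[n][1]).sum()
        return e
    best=None
    for yaw in(-.1,.1):
        for th in(.75,1.05):
            x0=np.array([c0[0],c0[1],yaw,th]); S=np.vstack([x0,x0+np.diag([.01,.01,.1,.15])])
            r=minimize(cost,x0,method="Nelder-Mead",options=dict(initial_simplex=S,xatol=1e-4,fatol=.5,maxiter=250))
            print(r.x.round(4),r.fun)
            if best is None or r.fun<best.fun: best=r
    q=parts(*best.x); np.save("pose.npy",best.x)
    out=[]
    for n,f in F.items():
        im=cv2.resize(f["img"],None,fx=4,fy=4,interpolation=cv2.INTER_CUBIC)
        for k in("box","cover","disc","bar","barb"):
            cv2.polylines(im,[cv2.convexHull(((proj(f,q[k])+.5)*4-.5).astype(np.float32)).astype(int)],True,(0,255,255),1)
        u,v=proj(f,q["box"].mean(0))[0]*4; u,v=int(u),int(v); out.append(im[v-280:v+260,u-200:u+200])
    cv2.imwrite("pics/fit.png",np.hstack(out))
    for th,r,z in(("jar",.0335,.1),("bottle_white",.028,.13),("cast_part",.0275,.04)):
        for n in F:
            for g in regions_of(F[n],th)[:1]:
                b=g["box"];print(th,n,g["confidence"],atz(F[n],((b[0]+b[2])/2,(b[1]+b[3])/2),z/2 if n=="side" else z*.8).round(3))
E
python3 fit.py
```

```text
[0.48725703 0.10615736 0.066     ]
[ 0.4917  0.1112 -0.0608  0.7918] 944.521568627451
[ 0.4918  0.1115 -0.0516  0.7917] 937.3725490196077
[ 0.4917  0.1119 -0.0529  0.7957] 929.929411764706
[ 0.4915  0.1114 -0.0568  0.7956] 938.3333333333333
jar top 0.74 [ 0.531 -0.171  0.08 ]
jar side 0.91 [ 0.538 -0.164  0.05 ]
bottle_white top 0.77 [ 0.53  -0.305  0.104]
bottle_white side 0.86 [ 0.532 -0.316  0.065]
cast_part top 0.82 [ 0.419 -0.241  0.032]
cast_part side 0.89 [ 0.422 -0.243  0.02 ]
```

View pics/fit.png

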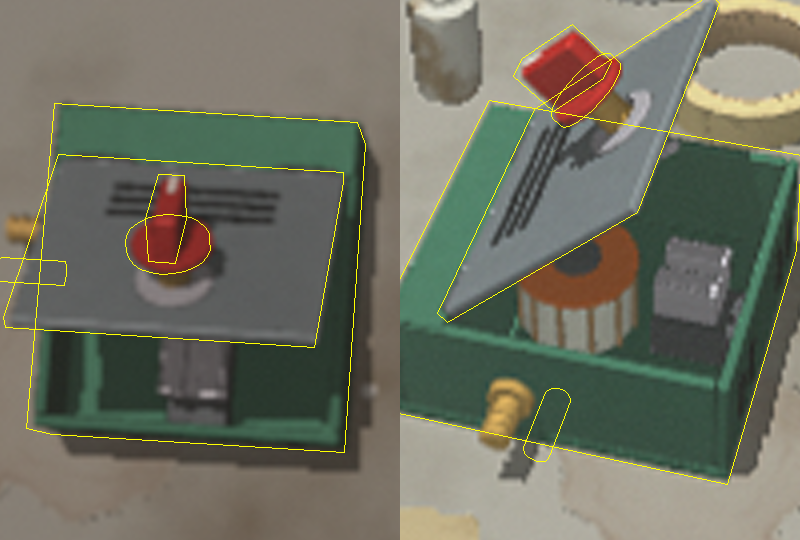

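>>> {"api": "drive_tool", "payload": {
  "rows": [
    [[0.5,0.5,0.0],0.4,0],
    [[1,1,0],0.82,0],
    [[1,1,0],0.82,0],
    [[1,1,0],0.82,0],
    [[1,1,0],0.82,0],
    [[1,1,0],0.82,0],
    [[1,1,0],0.82,0],
    [[1,1,0],0.82,0],
    [[1,1,0],0.82,0],
    [[1,1,0],0.82,0],
    [[1,1,0],0.82,0]
  ],
  "newtons": 20
}}

```text
t: 2.5
eef_pos: [0.4495, -0.3578, 0.2266]
ee_rot: [-1.571, 0.0, 1.512]
force: [-0.3, -0.2, 0.3]
width: 0.0052
```

>>> {"api": "drive_tool", "payload": {
  "rows": [
    [[0,1,0],0,0],
    [[0,1,0],0,0],
    [[0,1,0],0,0],
    [[0,1,0],0,0],
    [[0,1,0],0,0],
    [[0,1,0],0,0],
    [[0,1,0],0,0],
    [[0,1,0],0,0]
  ]
}}

```text
t: 3.3
eef_pos: [0.449, -0.0578, 0.2269]
ee_rot: [-1.571, -0.0, 1.512]
force: [0.4, -1.1, -0.1]
width: 0.0003
```

>>> {"api": "drive_tool", "payload": {
  "rows": [
    [[0.157,0.716,0],0,0],
    [[0.157,0.716,0],0,0],
    [[0.157,0.716,0],0,0],
    [[0.157,0.716,0],0,0],
    [[0.157,0.716,0],0,0],
    [[0.157,0.716,0],0,0]
  ]
}}

```text
t: 3.9
eef_pos: [0.4974, 0.1569, 0.2259]
ee_rot: [-1.57, 0.001, 1.51]
force: [-0.6, -0.7, -0.9]
width: 0.0007
```

```bash
python3 - <<'E'
from h import *
s=get_state();print(s["eef_pos"],s["q"].round(2) if hasattr(s["q"],"round") else s["q"],s["force"])
f=grab_frame("wrist");save(f,"w1.png");g=grab_frame("side");save(g,"s1.png",(180,130,440,400),2)
a=cv2.resize(f["img"],(480,360));b=cv2.resize(g["img"][180:380,200:400],(360,360))
cv2.imwrite("pics/c1.png",np.hstack([a[:, :440],b]))
# arc numbers
for t in np.linspace(.8,0,9):
    x=.05-.105*np.cos(t)+.006*np.sin(t)+.021; z=.066+.105*np.sin(t)+.006*np.cos(t)
    c,sn=np.cos(-.055),np.sin(-.055); print(round(t,2),round(.4916+c*x-sn*.046,4),round(.1115+sn*x+c*.046,4),round(z,4))
E
```

```text
[0.49737407 0.15685336 0.22587064] [ 0.68  0.11 -0.32  0.   -1.14 -0.74] [-0.64928455 -0.70860588 -0.89454331]
0.8 0.4963 0.1573 0.1455
0.7 0.4887 0.1577 0.1382
0.6 0.4819 0.1581 0.1302
0.5 0.4759 0.1584 0.1216
0.4 0.4708 0.1587 0.1124
0.3 0.4666 0.1589 0.1028
0.2 0.4635 0.1591 0.0927
0.1 0.4613 0.1592 0.0825
0.0 0.4602 0.1593 0.072
```

View pics/c1.png

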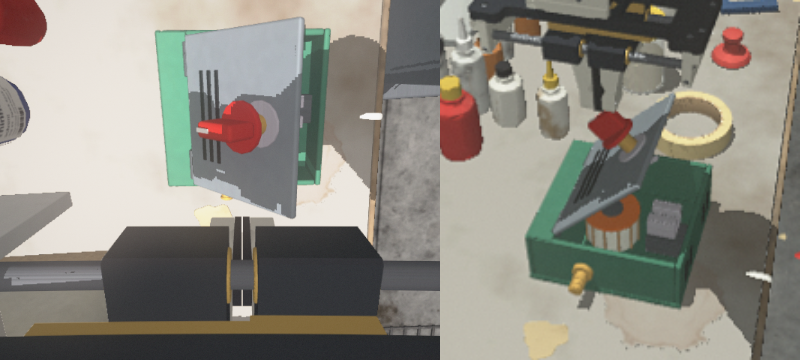

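>>> {"api": "drive_tool", "payload": {
  "rows": [
    [[0,0,-0.16],0,0],
    [[0,0,-0.268],0,0],
    [[-0.025,0.002,-0.295],0,0],
    [[-0.048,0.004,-0.32],0,0],
    [[-0.068,0.005,-0.35],0,0],
    [[-0.085,0.006,-0.378],0,0],
    [[-0.1,0.007,-0.41],0,0],
    [[-0.11,0.008,-0.444],0,0],
    [[-0.117,0.008,-0.475],0,0],
    [[-0.117,0.008,-0.475],0,0]
  ]
}}

```text
t: 5.0
eef_pos: [0.4601, 0.1585, 0.0826]
ee_rot: [-1.569, 0.002, 1.511]
force: [0.4, -0.9, 0.3]
width: 0.0007
```

>>> {"api": "drive_tool", "payload": {
  "rows": [
    [[0,0,-0.012],0,0],
    [[-0.003,0,-0.025],0,0],
    [[-0.003,0,-0.032],0,0],
    [[-0.003,0,-0.032],0,0]
  ]
}}

```text
t: 5.4
eef_pos: [0.4601, 0.1588, 0.0742]
ee_rot: [-1.57, 0.0, 1.511]
force: [-0.0, -0.3, -0.6]
width: 0.0004
```

```bash
python3 - <<'E'
from h import *
f=grab_frame("wrist");g=grab_frame("side")
a=cv2.resize(f["img"],(480,360));b=cv2.resize(g["img"][180:380,200:400],(360,360))
cv2.imwrite("pics/c2.png",np.hstack([a[:, :440],b]))
E
```

```text
(no output)
```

View pics/c2.png

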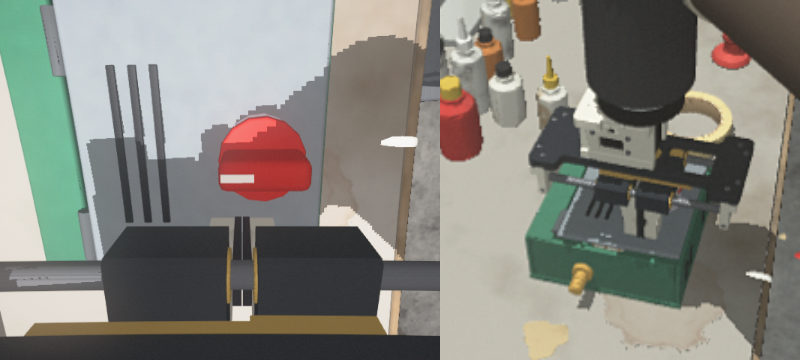

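>>> {"api": "drive_tool", "payload": {
  "rows": [
    [[0,0,-0.006],0,0],
    [[0,0,-0.01],0,0],
    [[0,0,-0.01],0,0]
  ]
}}

```text
t: 5.8
eef_pos: [0.4604, 0.1591, 0.0722]
ee_rot: [-1.571, -0.0, 1.511]
force: [-2.1, -0.7, 8.4]
width: 0.0004
```

>>> {"api": "drive_tool", "payload": {
  "rows": [
    [[0,0,-0.005],0,0],
    [[0,0,-0.005],0,0],
    [[0,0,-0.005],0,0],
    [[0,0,0.16],0,0],
    [[0,0,0.32],0,0],
    [[0,0,0.45],0.1,0],
    [[-0.045,-0.15,0.45],0.2,0.1]
  ]
}}

```text
t: 6.5
eef_pos: [0.4512, 0.1176, 0.2121]
ee_rot: [-1.581, -0.002, 1.821]
force: [0.2, -1.6, -1.5]
width: 0.0047
```

>>> {"api": "drive_tool", "payload": {
  "rows": [
    [[0,0,0],0.8,0.35],
    [[0,0,0],0.8,0.35],
    [[0,0,0],0.8,0.35],
    [[0,0,0],0.8,0.35],
    [[0,0,0],0.8,0.35],
    [[0,0,0],0.8,0.35],
    [[0,0,0],0.8,0.35],
    [[0,0,0],0.8,0.35],
    [[0,0,0],0.8,0.35],
    [[0,0,0],0.8,0.35],
    [[0,0,0],0.8,0.35]
  ]
}}

```text
t: 7.6
eef_pos: [0.4467, 0.1139, 0.2064]
ee_rot: [-1.571, 0.0, 3.065]
force: [0.3, 0.7, 0.3]
width: 0.0305
```

```bash
cat > w.py <<'E'
from h import *
import pickle,sys
from scipy.optimize import minimize
from scipy.spatial.transform import Rotation as Ro
from fit import parts,mask
s=get_state();f=grab_frame("wrist");g=grab_frame("top");h=grab_frame("side")
T=np.eye(4);T[:3,:3]=Ro.from_euler("xyz",s["ee_rot"]).as_matrix();T[:3,3]=s["eef_pos"]
f["T"]=T@f["hand_eye"]
print(s["eef_pos"],s["ee_rot"],s["width"],s["force"])
p0=np.load("pose.npy")
q=parts(p0[0],p0[1],p0[2],0)
M=[]
for F_ in (f,g,h):
    r=regions_of(F_,"stud"); 
    if r: print("stud",r[0]["confidence"],r[0]["box"])
    M.append((F_,r[0]["pixels"].astype(float)) if r and r[0]["confidence"]>.5 else None)
def cost(p,Ms):
    q=parts(p[0],p[1],p[2],0); return sum(abs(mask(a,[q["disc"],q["bar"]])-m).sum()/m.sum() for a,m in Ms)
for sel in ([0],[0,1,2]):
    Ms=[M[i] for i in sel if M[i] is not None]
    if not Ms: continue
    x0=p0[:3];S=np.vstack([x0,x0+np.diag([.006,.006,.08])])
    r=minimize(cost,x0,args=(Ms,),method="Nelder-Mead",options=dict(initial_simplex=S,xatol=1e-4,fatol=1e-4))
    qq=parts(*r.x,0);print(sel,r.x.round(4),r.fun,"stud axis",qq["disc"].mean(0).round(4))
im=f["img"].copy()
for k in("cover","disc","bar"): cv2.polylines(im,[cv2.convexHull(proj(f,qq[k]).astype(np.float32)).astype(int)],True,(0,255,255),1)
b=cv2.resize(h["img"][180:380,200:400],(320,320)); out=np.zeros((480,800,3),np.uint8); out[:,:480]=im[:,80:560]; out[:320,480:]=b
cv2.imwrite("pics/%s.png"%sys.argv[1],out)
E
python3 w.py w3
```

```text
[0.44667552 0.11388256 0.20643598] [-1.57086434e+00  1.72200667e-05  3.06542458e+00] 0.030548149987237518 [0.25625753 0.65324488 0.30429258]
stud 0.9 [297.4, 200.1, 351.4, 266.2]
stud 0.93 [316.5, 267.6, 337.7, 293.0]
[0] [ 0.4943  0.11   -0.0435] 0.09169845917250762 stud axis [0.4486 0.112  0.0945]
[0, 1, 2] [ 0.494   0.1123 -0.0088] 0.2837207582882323 stud axis [0.4482 0.1127 0.0945]
```

View pics/w3.png

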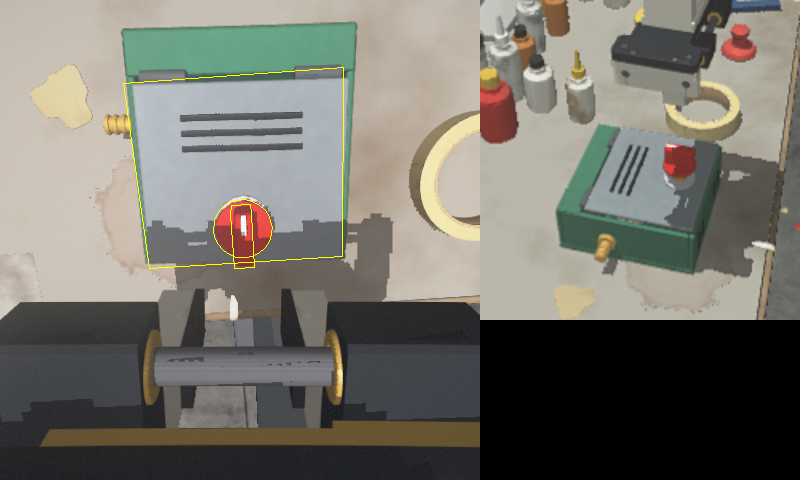

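>>> {"api": "drive_tool", "payload": {
  "rows": [
    [[0.006,-0.005,0],0.02,0.25],
    [[0.006,-0.005,-0.1],0.02,0.25],
    [[0.006,-0.005,-0.2],0.02,0.25],
    [[0.006,-0.005,-0.27],0.02,0.25],
    [[0.006,-0.005,-0.31],0.02,0.25],
    [[0.006,-0.005,-0.337],0.02,0.25],
    [[0.006,-0.005,-0.337],0.02,0.25],
    [[0.006,-0.005,-0.337],0.02,0.25]
  ]
}}

```text
t: 8.7
eef_pos: [0.4489, 0.1126, 0.1058]
ee_rot: [-1.571, 0.0, 3.099]
force: [-0.0, 1.0, -0.0]
width: 0.0217
```

```bash
python3 w.py w4
```

```text
[0.44887012 0.11259931 0.10582626] [-1.57096004e+00  4.95621206e-04  3.09900898e+00] 0.021720644713542535 [-0.03383332  1.04625834 -0.01614111]
stud 0.95 [279.0, 259.0, 361.9, 349.5]
stud 0.57 [319.3, 288.7, 328.1, 291.0]
[0] [ 0.4941  0.1111 -0.0348] 0.4873974739596437 stud axis [0.4483 0.1127 0.0945]
[0, 1, 2] [ 0.4936  0.1142 -0.0608] 12.273057221436932 stud axis [0.4479 0.117  0.0945]
```

View pics/w4.png

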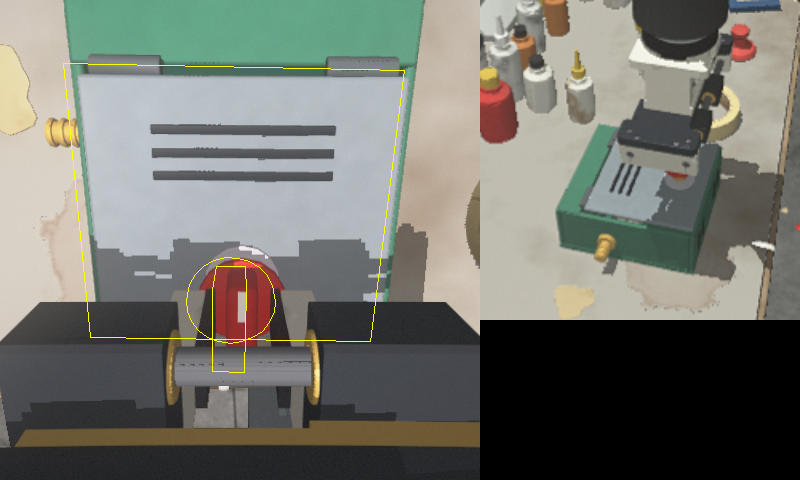

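>>> {"api": "drive_tool", "payload": {
  "rows": [
    [[0,0,-0.02],0,0.25],
    [[0,0,-0.02],0,0.25]
  ]
}}

```text
t: 9.2
eef_pos: [0.4481, 0.1121, 0.0987]
ee_rot: [-1.57, -0.001, 3.099]
force: [-0.4, -0.1, 0.7]
width: 0.022
```

>>> {"api": "drive_tool", "payload": {
  "rows": [
    [[0,0,-0.0033],0,0.25],
    [[0,0,-0.0067],0,0.25],
    [[0,0,-0.0067],0,0.25]
  ]
}}

```text
t: 9.5
eef_pos: [0.4486, 0.1124, 0.0973]
ee_rot: [-1.571, -0.0, 3.099]
force: [-0.0, -0.9, -0.4]
width: 0.0221
```

>>> {"api": "drive_tool", "payload": {
  "rows": [
    [[0,0,-0.0033],0,0.25],
    [[0,0,-0.0067],0,0.25],
    [[0,0,-0.0067],0,0.25]
  ]
}}

```text
t: 9.8
eef_pos: [0.4486, 0.1124, 0.0954]
ee_rot: [-1.571, 0.0, 3.099]
force: [-1.3, -0.1, 3.1]
width: 0.0213
```

Touching the disc (≈3 N preload). Grip the bar lightly.

>>> {"api": "drive_tool", "payload": {
  "rows": [
    [[0,0,0],0,0.1],
    [[0,0,0],0,0.1],
    [[0,0,0],0,0.1],
    [[0,0,-0.0067],0,0.1],
    [[0,0,-0.0133],0,0.1],
    [[0,0,-0.0133],0,0.1]
  ],
  "newtons": 8
}}

```text
t: 10.4
eef_pos: [0.4488, 0.1128, 0.0913]
ee_rot: [-1.571, 0.001, 3.099]
force: [-1.2, 4.2, 4.9]
width: 0.0118
```

>>> {"api": "drive_tool", "payload": {
  "rows": [
    [[0,0.002,-0.0033],0,0.1],
    [[0,0.002,-0.0067],0,0.1],
    [[0,0.002,-0.0067],0,0.1]
  ]
}}

```text
t: 10.7
eef_pos: [0.4488, 0.1129, 0.0895]
ee_rot: [-1.571, 0.0, 3.099]
force: [-1.5, 0.2, 5.4]
width: 0.0119
```

>>> {"api": "drive_tool", "payload": {
  "rows": [
    [[0,0,-0.0033],0,0.1],
    [[0,0,-0.0033],0,0.1],
    [[0,0,-0.0033],0,0.1]
  ]
}}

```text
t: 11.0
eef_pos: [0.4488, 0.113, 0.0886]
ee_rot: [-1.571, 0.0, 3.099]
force: [-1.1, 2.0, 6.2]
width: 0.0122
```

>>> {"api": "drive_tool", "payload": {
  "rows": [
    [[0,0,-0.0033],0,0.1],
    [[0,0,-0.0033],0,0.1]
  ]
}}

```text
t: 11.2
eef_pos: [0.4488, 0.1129, 0.0876]
ee_rot: [-1.571, 0.0, 3.099]
force: [-0.6, 1.6, 6.8]
width: 0.0118
```

>>> {"api": "drive_tool", "payload": {
  "rows": [
    [[0,0,-0.0033],0,0.1],
    [[0,0,-0.0033],0,0.1]
  ]
}}

```text
t: 11.4
eef_pos: [0.4488, 0.1129, 0.0866]
ee_rot: [-1.571, 0.0, 3.099]
force: [-1.5, 1.0, 7.2]
width: 0.0117
```

>>> {"api": "drive_tool", "payload": {
  "rows": [
    [[0,0,-0.0033],0,0.1],
    [[0,0,-0.0033],0,0.1]
  ]
}}

```text
t: 11.6
eef_pos: [0.4488, 0.113, 0.0857]
ee_rot: [-1.571, 0.001, 3.099]
force: [-2.0, 1.0, 8.0]
width: 0.012
```

>>> {"api": "drive_tool", "payload": {
  "rows": [
    [[0,0,-0.0025],0,0.1],
    [[0,0,-0.0025],0,0.1]
  ]
}}

```text
t: 11.8
eef_pos: [0.4489, 0.1129, 0.0852]
ee_rot: [-1.571, 0.001, 3.099]
force: [-1.1, 1.3, 11.0]
width: 0.012
```

>>> {"api": "drive_tool", "payload": {
  "rows": [
    [[0,0,-0.0015],0,0.1],
    [[0,0,-0.0015],0,0.1]
  ]
}}

```text
t: 12.0
eef_pos: [0.4489, 0.113, 0.0851]
ee_rot: [-1.571, 0.001, 3.099]
force: [-4.0, 1.4, 15.9]
width: 0.0124
```

>>> {"api": "drive_tool", "payload": {
  "rows": [
    [[0,0,0.004],0,0.1],
    [[0,0,0.004],-0.06,0.1],
    [[0,0,0.004],-0.12,0.1]
  ]
}}

```text
t: 12.3
eef_pos: [0.4488, 0.1129, 0.0858]
ee_rot: [-1.571, 0.001, 2.907]
force: [-1.3, 1.5, 6.9]
width: 0.012
```

```bash
python3 -c "
from h import *
s=get_state();print(s['moment'],s['force'],s['ee_rot'],s['q'])"
```

```text
[0.15879881 0.6175328  0.06368605] [-1.31370579  1.54041217  6.87988635] [-1.57072849e+00  6.03885967e-04  2.90712877e+00] [ 6.74202227e-01  1.57619191e-01 -6.31954874e-01  7.35854589e-04
 -7.80904635e-01  6.61607620e-01]
```

>>> {"api": "drive_tool", "payload": {
  "rows": [
    [[0,0,0],-0.08,0.1],
    [[0,0,0],-0.16,0.1],
    [[0,0,0],-0.24,0.1],
    [[0,0,0],-0.32,0.1],
    [[0,0,0],-0.4,0.1],
    [[0,0,0],-0.4,0.1]
  ]
}}

```text
t: 12.9
eef_pos: [0.4486, 0.1127, 0.0857]
ee_rot: [-1.571, 0.001, 2.278]
force: [-0.9, 0.2, 7.7]
width: 0.0123
```

>>> {"api": "drive_tool", "payload": {
  "rows": [
    [[0,0,0],-0.08,0.1],
    [[0,0,0],-0.16,0.1],
    [[0,0,0],-0.24,0.1],
    [[0,0,0],-0.32,0.1],
    [[0,0,0],-0.4,0.1],
    [[0,0,0],-0.4,0.1]
  ]
}}

```text
t: 13.5
eef_pos: [0.4484, 0.1126, 0.0856]
ee_rot: [-1.57, 0.001, 1.65]
force: [-1.7, 0.2, 7.1]
width: 0.0115
```

```bash
python3 w.py w5; python3 -c "
from h import *
s=get_state();print(s['moment'])"
```

```text
[0.44841237 0.11257456 0.08559353] [-1.57046920e+00  7.24147997e-04  1.64962699e+00] 0.011516760843912944 [-1.72215886  0.1638724   7.06056802]
stud 0.72 [283.7, 265.4, 362.2, 349.5]
stud 0.38 [252.4, 216.7, 284.8, 279.5]
stud 0.61 [315.2, 271.4, 332.8, 294.6]
[0] [0.4936 0.1057 0.0696] 1.8074391740167142 stud axis [0.4479 0.1025 0.0945]
[0, 1, 2] [0.494  0.1093 0.0272] 3.724405995543062 stud axis [0.4483 0.1081 0.0945]
[0.08641831 0.84054737 0.04278972]
```

View pics/w5.png

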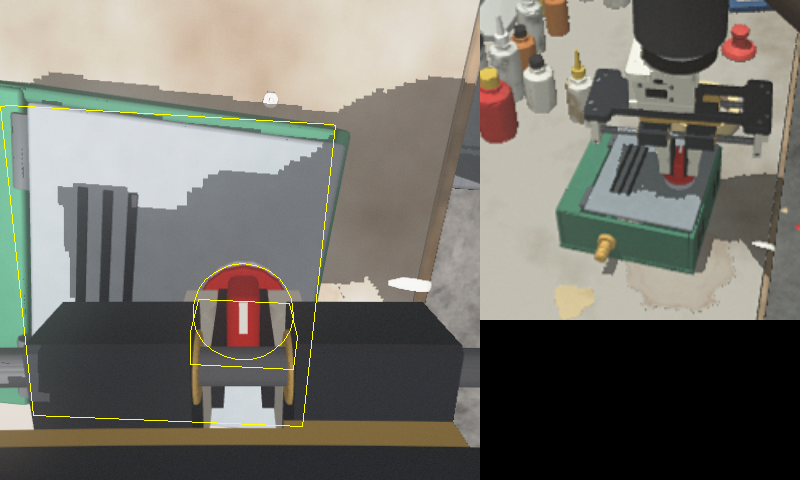

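>>> {"api": "drive_tool", "payload": {
  "rows": [
    [[0,0,0.0033],0,0.1],
    [[0,0,0.0067],0,0.1],
    [[0,0,0.009],0,0.1],
    [[0,0,0.009],0,0.1]
  ]
}}

```text
t: 14.2
eef_pos: [0.4484, 0.1126, 0.0883]
ee_rot: [-1.57, 0.001, 1.654]
force: [-1.0, 0.5, 6.4]
width: 0.0121
```

>>> {"api": "drive_tool", "payload": {
  "rows": [
    [[0,0,0.002],0,0.1],
    [[0,0,0.004],0,0.1],
    [[0,0,0.004],0,0.1]
  ]
}}

```text
t: 14.5
eef_pos: [0.4484, 0.1126, 0.0894]
ee_rot: [-1.57, 0.001, 1.654]
force: [-1.0, 1.1, 5.3]
width: 0.0117
```

>>> {"api": "drive_tool", "payload": {
  "rows": [
    [[0,0,0.0033],0,0.1],
    [[0,0,0.0033],0,0.1]
  ]
}}

```text
t: 14.7
eef_pos: [0.4484, 0.1126, 0.0904]
ee_rot: [-1.57, 0.001, 1.654]
force: [-0.3, 0.6, 4.6]
width: 0.0119
```

>>> {"api": "drive_tool", "payload": {
  "rows": [
    [[0,0,0.0033],0,0.1],
    [[0,0,0.0033],0,0.1]
  ]
}}

```text
t: 14.9
eef_pos: [0.4483, 0.1126, 0.0908]
ee_rot: [-1.57, 0.001, 1.654]
force: [1.5, -0.3, -3.0]
width: 0.0118
```

>>> {"api": "drive_tool", "payload": {
  "rows": [
    [[0,0,-0.001],0,0.3],
    [[0,0,-0.001],0,0.3],
    [[0,0,-0.001],0,0.3],
    [[0,0,0.05],0,0.3],
    [[0,0,0.2],0,0.3],
    [[0,0,0.4],0,0.3],
    [[0,0,0.4],0,0.3]
  ]
}}

```text
t: 15.6
eef_pos: [0.451, 0.1141, 0.2167]
ee_rot: [-1.579, -0.003, 1.655]
force: [-0.2, 0.3, -0.3]
width: 0.0264
```

```bash
python3 w.py w6; python3 - <<'E'
from h import *
F={n:grab_frame(n) for n in("top","side")}
for th,z in(("jar",.1),("bottle_white",.13),("cast_part",.04)):
    for n in F:
        for g in regions_of(F[n],th)[:1]:
            b=g["box"];print(th,n,g["confidence"],atz(F[n],((b[0]+b[2])/2,(b[1]+b[3])/2),z/2 if n=="side" else z*.8).round(3))
E
```

```text
[0.45099691 0.11412799 0.21672808] [-1.57856839 -0.00309212  1.65466116] 0.0264362766271001 [-0.20439977  0.33350858 -0.34344707]
stud 0.68 [194.5, 100.0, 387.0, 306.1]
stud 0.59 [316.6, 268.8, 334.6, 291.7]
[0] [0.548  0.0771 0.4435] 0.900164667570435 stud axis [0.5066 0.0574 0.0945]
[0, 1, 2] [ 0.4919  0.1155 -0.0469] 1.366556794336139 stud axis [0.4461 0.1176 0.0945]
jar top 0.62 [ 0.533 -0.172  0.08 ]
jar side 0.56 [ 0.528 -0.149  0.05 ]
bottle_white top 0.59 [ 0.527 -0.306  0.104]
cast_part top 0.85 [ 0.423 -0.242  0.032]
cast_part side 0.76 [ 0.42  -0.245  0.02 ]
```

View pics/w6.png

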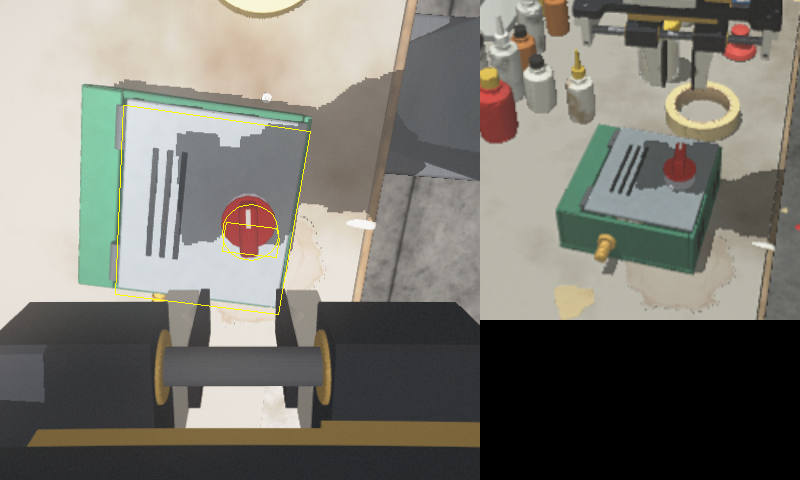

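```bash
python3 -c "
from station import *
print(get_state()['t'],job_done())"
```

```text
the job is handed in; nothing more can be done
16.3 None
```

The cover is shut, and the stud is pressed in, turned clockwise and locked. I handed the job in at 16.3 s of the 61 s allowed.

- **Cover:** I pushed it shut with closed fingers on the bare press spot. It stopped at about 72 mm, the shut height, with 8 N on the fingers, and the pictures afterwards show it flat.
- **Stud:** I gripped the bar with 8 N and pressed in steps of 1 mm or less. It bottomed about 11 mm in, where the wrist force jumped from 8 N to 15.9 N at most, below the 25 N limit. I then backed off 0.7 mm, turned it about 83° (1.45 rad) and let it rise.
- **Lock:** It met the notch about 5.5 mm above the bottom, where the upward push suddenly vanished. That is more than the 3 mm in the description; I did not look into why.
- **Last checks:** After I let go and lifted clear, the picture shows the bar still turned and the cover shut. The gripper was about 12 cm above the stud, with force readings near zero. No number was read for the stud's final angle.
- **Bystanders:** The top camera puts all three within about 4 mm of where they started.
- **Checks that failed or disagreed:**
  - The side camera's jar reading moved about 18 mm, but the gripper was in front of the jar in that view.
  - The side camera did not report the white bottle at the end.
  - My pose fit of the turned stud failed because its model assumes an unturned stud, so I judged the lock from the picture and the force drop.

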